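# Pin the flip stop's arm into its bracket

### The arm

A 6-joint arm with a two-finger parallel gripper is mounted at the origin on a cart in front of the work surface, level with it; the furniture and walls round the work are solid. World frame = base frame: x ahead of the robot, y to its left, z up, the work surface at z = 0. Lengths are in m, angles in degrees, forces in N, time in s.
With the tool pointing down it reaches from about 0.35 to 0.875 m from the base axis. Payload 4.2 kg.
Tool frame: the origin (TCP) lies between the finger pads; the fingertips stand 8 mm ahead of it and the grasp point (between the pads) lies 11 mm behind it; z points along the fingers, y is the line along which they close (so a half turn about z gives the same grasp; the last joint's range is limited). The gripper opens to 87 mm and grips with 3 to 60 N. Pads are 19 mm wide; open, the fingers measure 117 mm over their backs; the gripper's body (75 mm by 190 mm) begins 51 mm behind the grasp point.
Start: joints at [87.181, 22.042, 0.453, 0, -68.411, -14.817], TCP at [0.189, 0.596, 0.231] pointing down, gripper open.
Joint ranges: [-179.83, 179.83], [-69.29, 118.12], [-61.27, 80.66], [-181.25, 117.63], [-171.15, -9.14], [-177.46, 177.46]. Speed limits (degrees/s): [159.86, 159.86, 180, 180, 180, 180].

### API

Orientations are given as a 3x3 rotation matrix whose columns are the frame's x, y, z axes.
In Python, from station import sense, capture, camera_model, finish_job, find_in gives the robot as it stands. The module is installed in compiled form; this text tells all that it offers.
- The arm moves only by the tool arm_command, never from a script. Its argument "motion" is a list of rows, each a list of 7 numbers: the finger opening in mm, from 0 to 87, then the shift along the tool's x, y, z in mm, then the turn, a rotation vector about the tool's x, y, z in rad. In form: [[jaw, dx, dy, dz, rx, ry, rz], ...]. A call has 1 to 8 rows; each row shifts and turns the commanded pose from where the row before left it, along the tool's axes as they then stand; what a row does not reach is not made up. A row lasts 1/10 s, in which the tool goes at most 50 mm and 8.59 degrees, less where a joint would pass 70% of its speed; a pose out of reach is approached as far as the arm can. A call with a gripper value outside its range is refused whole. The fingers move at their own pace and stop on an object; the grip force is fixed at half the most. Time passes only in rows, so rows that do not move let the fingers close. It gives the time, the measured TCP pose, the force, the opening and the grip force at its end, in the units of the state.
- sense(): the state, without advancing time (a new reading comes with each control period).
- capture(name): name is "side" or "top"; returns the picture (400x640x3 uint8, red, green, blue); there is no depth.
- camera_model(name): a dict with "fx", "fy", "cx", "cy" (pixels), "k1" (the pictures are not rectified: a ray, as slopes to the right and down, at radius r is drawn at 1 + k1 r^2 times it, then the intrinsics apply), "R" (3x3) and "t" (3): a world point X has camera coordinates R X + t. Camera axes: x right, y down, z forward; pixel columns grow to the right and rows downward; lengths in m; the calibration is good to about 2 mm. A picture is of the moment at which its call begins. camera_model takes no time and is no camera call.
- finish_job(): hands the job in; it is judged then, once.
Trained networks look in the newest picture that a camera, given by its name, has taken for a name from the list of things; names that differ only in an ending like _2 or _b are one class to them, and where a whole thing is asked for, a point or a joint stands for the part that bears it (a point fixed in the world has none). Each returns a list of dicts, best first, with "p" (0 to 1); they miss things now and then, are a little off and sometimes report something else, mostly with a low value. They report only what shows in the picture. A call takes as long as a camera call.
- find_in(target, camera): "location" ([row, column] in pixels, amid what is visible of it).
The state is a dict: "time_s": time; "joints": joint angles; "joint_velocities": joint speeds; "effort": joint torques, N m; "tcp_pos": TCP position; "ee_rot": TCP orientation; "wrist_force": force on the tool from outside, world axes, zero at the start; "moment": the same for the moment, N m; "gripper_width": opening from 0.0 (shut) to 1.0 (fully open); "gripper_force": force on a finger pad.
Only numpy, scipy, OpenCV 4.12 (cv2) and the standard library are available. Lean on these libraries where they do the work, as an engineer would, in place of code of your own. Each camera call takes 0.05 s, during which the arm holds its last target. There are 200 camera calls.

### The job

Mount the stop arm in its bracket. Set the wooden stop arm (orange end pointing out of the open front) down on the blue base between the two aluminium cheeks, its holed end back against the end wall so that its hole lines up with theirs; then thread the red-handled pin through the right-hand cheek, the arm and the left-hand cheek (right and left as seen looking into the bracket's open front), fully home with its collar up against the right-hand cheek, and let go. Leave the wax tin, tape measure and mug where they are.

Things in the scene. Friction and masses are not known exactly. Their poses are not given: they have to be found in the camera images.
- bracket: Fixed bracket: blue base 20 mm thick (x -105..40, y -40..40 mm) with two upright aluminium cheeks 50 mm long (x -25..25), 14 mm thick, tops at z = 68 mm; 40 mm channel between them (y -20..20), open above and at the front (-x), closed by an end wall at x = 25. Origin on the table under the holes' axis, midway between the cheeks; x into the channel, y left, z up. The rip fence stands to its left.
- bracket_axis (a point): Point on the axis of the cheek holes (16 mm round through-holes along the bracket's y), midway between the cheeks, 44 mm above the table and 25 mm in front of the end wall; axes as the bracket's.
- entry_hole (a point): Centre of the mouth of the right-hand cheek's hole, on the outer face (y = -34 mm in the bracket's frame), where the pin goes in travelling along the bracket's +y; axes as the bracket's.
- stop_center (a point): Centre (half-way up) of the loose wooden stop arm, a bar 160 mm long (its x), 32 mm wide (y), 48 mm high (z), about 0.2 kg, standing on the table upright as it is to be mounted. The -x end has an orange strike pad; the +x end has the hole. Grasp it here across its width.
- stop_hole (a point): Centre of the stop arm's 18 mm round cross hole (along the arm's y), 56 mm from the arm's centre towards +x, 24 mm from that end and from the underside. With the arm on the blue base and its end against the end wall the hole is 1 mm beyond the axis of the cheek holes.
- pin_rest: Fixed wooden block 44 x 64 x 49 mm (x, y, z) with a groove 14 mm wide and 9 mm deep along its top (along y) in which the pin's shaft lies; origin at the centre of its underside. The pin's collar and handle stand clear of its -y end; lift the pin straight up.
- pin_handle (a point): Centre of the loose hinge pin's red handle, a block 20 mm wide (x), 50 mm long (along the pin, y), 24 mm high; pin about 0.09 kg, its centre of mass some 50 mm ahead of here. The pin lies level in the rest, axis 46 mm above the table, point towards +y, handle's flat sides upright; grasp the handle across its width (x).
- pin_collar (a point): Point on the pin's axis at the front face of its steel collar (28 mm in diameter, 5 mm thick), 30 mm from the handle's centre towards the point (+y); it must meet the outer face of the right-hand cheek. Ahead of it the shaft is 12 mm in diameter for 70 mm, then tapers over 20 mm to a 5 mm blunt point.
- pin_point (a point): Pointed end of the pin, 90 mm ahead of the collar face along the pin's +y.
- wax_tin: Round wax tin with a red lid, 77 mm in diameter, 40 mm high; origin at the centre of its underside. Bystander.
- tape_measure: Yellow tape measure, 38 x 91 x 66 mm; origin at the centre of its underside. Bystander.
- coffee_mug: White spotted mug, 82 mm across, 114 mm with its handle, 91 mm high; origin at the centre of its underside. Bystander.

How it is judged (in metres and radians):
On the way, in this order (a step that is already met when the one before it is completed fails the run):
1. the stop arm stands on the base between the cheeks with its hole lined up with theirs within 5 mm lengthways (x of stop_hole in the frame of bracket_axis between -0.005 and 0.005 m and y of stop_hole in the frame of bracket_axis between -0.007 and 0.007 m and z of stop_hole in the frame of bracket_axis between -0.004 and 0.004 m), for 0.2 s.
2. the pin's point has passed through the right-hand cheek and the arm and out of the left-hand cheek (y of pin_point in the frame of bracket_axis above 0.036 m and x of pin_point in the frame of bracket_axis between -0.008 and 0.008 m and z of pin_point in the frame of bracket_axis between -0.008 and 0.008 m and angle between the y axis of pin_collar and the y axis of bracket_axis, either way round below 0.15 rad), for 0.1 s.
At the end, for the whole second after the job is handed in: The pin passes through both cheeks and the arm, its collar within 4 mm of the right-hand cheek and its axis within 0.12 rad of the holes'; the arm stands on the base, its hole within 6 mm of the cheek holes' axis (7 mm sideways); both at rest (distance between pin_collar and entry_hole below 0.006 m and y of pin_collar in the frame of entry_hole above -0.004 m and angle between the y axis of pin_collar and the y axis of bracket_axis, either way round below 0.12 rad and y of pin_point in the frame of bracket_axis above 0.045 m and x of stop_hole in the frame of bracket_axis between -0.006 and 0.006 m and y of stop_hole in the frame of bracket_axis between -0.007 and 0.007 m and z of stop_hole in the frame of bracket_axis between -0.006 and 0.006 m and linear speed of each of hinge_pin, stop_arm below 0.02 m/s); the robot touches nothing.
It fails at once if the wax tin, tape measure or mug is shifted by more than 30 mm (distance of any of wax_tin, tape_measure, coffee_mug from where it was at the start of the episode above 0.03 m).
It also fails if it takes over 69 s, if anything falls off the work surface, if the arm or the gripper's body presses on something with over 40 N, if the wrist force passes 120 N, or if a joint passes its speed limit or range.

## Working session

There is one attempt and no reset: what is moved stays moved. The work goes in short steps, Python scripts to look and compute and a tool call to move; the robot and the scene stay as the last step left them, time stands still between calls to the robot, and variables do not carry over. Pictures are saved under pics/ and viewed, at most 10 in all, crops included, and the job is handed in when it is done.

Besides the shell and the picture viewer there is one more tool, called after "Call:" as name(argument=value, ...) on one line, values as JSON. arm_command: Moves the arm, as the interface text tells. Its arguments: {"type":"object","properties":{"motion":{"type":"array"}},"required":["motion"]}

```bash
mkdir -p pics; cat > h.py <<'E'
import numpy as np, cv2
from scipy.optimize import least_squares
from station import sense, capture, camera_model, finish_job, find_in
def proj(c,X):
    m=camera_model(c);p=np.asarray(m['R'])@np.asarray(X,float)+np.asarray(m['t'])
    s=p[:2]/p[2];s=s*(1+m['k1']*(s@s));return np.array([m['fy']*s[1]+m['cy'],m['fx']*s[0]+m['cx']])
def on_plane(c,rc,z):
    f=lambda q:proj(c,[q[0],q[1],z])-rc
    return least_squares(f,[0.1,0.6]).x
def tri(obs):
    r=least_squares(lambda X:np.concatenate([proj(c,X)-np.asarray(o) for c,o in obs]),[0.1,0.6,0.04])
    return r.x,np.abs(r.fun).max()
E
cat > a.py <<'E'
from h import *
for c in('side','top'):
    im=capture(c);cv2.imwrite(f'pics/{c}0.png',im[...,::-1])
    m=camera_model(c);print(c,m['fx'],m['k1'],'cam at',-np.array(m['R']).T@np.array(m['t']))
for n in['bracket','bracket_axis','entry_hole','stop_center','stop_hole','pin_rest','pin_handle','pin_collar','pin_point','wax_tin','tape_measure','coffee_mug']:
    o=[]
    for c in('side','top'):
        r=find_in(n,c)
        print(n,c,[(np.round(d['location'],1).tolist(),round(d['p'],2)) for d in r[:2]])
        if r:o.append((c,r[0]['location']))
    if len(o)==2:
        X,e=tri(o);print('   ',X.round(4),round(e,1))
print(sense())
E
python3 a.py
```

```text
side 373.70924349889077 0.018081562526954028 cam at [0.49782482 0.85718023 0.55811287]
top 486.95487844047324 -0.06208708399942805 cam at [0.44958998 0.01089738 1.58106554]
bracket side [([172.1, 314.8], 0.58)]
bracket top [([199.1, 357.6], 0.6)]
    [ 0.5889 -0.123   0.0526] 7.1
bracket_axis side [([172.5, 318.7], 0.55)]
bracket_axis top [([199.7, 357.3], 0.93), ([236.6, 262.6], 0.19)]
    [ 0.5818 -0.1224  0.0523] 5.5
entry_hole side [([173.9, 318.0], 0.83)]
entry_hole top [([197.9, 358.5], 0.75)]
    [ 0.5861 -0.1268  0.0454] 4.9
stop_center side [([155.7, 361.0], 0.89)]
stop_center top [([227.9, 419.5], 0.71)]
    [ 0.4749 -0.3268  0.0177] 1.3
stop_hole side [([242.1, 373.6], 0.38)]
stop_hole top [([229.4, 419.5], 0.61), ([150.0, 383.7], 0.22)]
    [ 0.4405 -0.4197 -0.4231] 10.1
pin_rest side [([263.9, 378.1], 0.63)]
pin_rest top [([200.4, 355.7], 0.64)]
    [ 0.4825 -0.1439 -0.3034] 27.3
pin_handle side [([238.6, 373.3], 0.79)]
pin_handle top [([236.9, 263.4], 0.74), ([195.9, 358.6], 0.55)]
    [0.4448 0.1715 0.0405] 0.4
pin_collar side [([237.6, 374.6], 0.84), ([174.2, 318.9], 
[... 612 characters left out ...]
103653e+01, -1.48166771e+01]), 'joint_velocities': array([-0.0300863 , -0.1790503 ,  0.05698709, -0.01953543, -0.01660812,
        0.07535355]), 'effort': array([ 5.18477395e-05, -3.90467513e+01,  1.87622452e+01,  4.22457129e+00,
        1.54384057e-02, -1.11640566e-05]), 'tcp_pos': array([0.18932946, 0.59561812, 0.23055179]), 'ee_rot': array([[ 9.53007630e-01, -3.02946291e-01,  3.37099239e-05],
       [-3.02946291e-01, -9.53007631e-01,  1.97430509e-07],
       [ 3.20660039e-05, -1.04004492e-05, -9.99999999e-01]]), 'wrist_force': array([ 0.08315355,  0.02715621, -0.15609876]), 'moment': array([-0.035817  , -0.00440238, -0.00283756]), 'gripper_force': 0.0, 'gripper_width': 1.0046735045940682}
```

```bash
python3 - <<'E'
import cv2
t=cv2.imread('pics/top0.png');s=cv2.imread('pics/side0.png')
cv2.imwrite('pics/topc.png',cv2.resize(t[140:290,235:455],None,fx=3.6,fy=3.6,interpolation=cv2.INTER_CUBIC))
cv2.imwrite('pics/sidec.png',cv2.resize(s[120:290,230:430],None,fx=3.5,fy=3.5,interpolation=cv2.INTER_CUBIC))
E
```

```text
(no output)
```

View pics/topc.png

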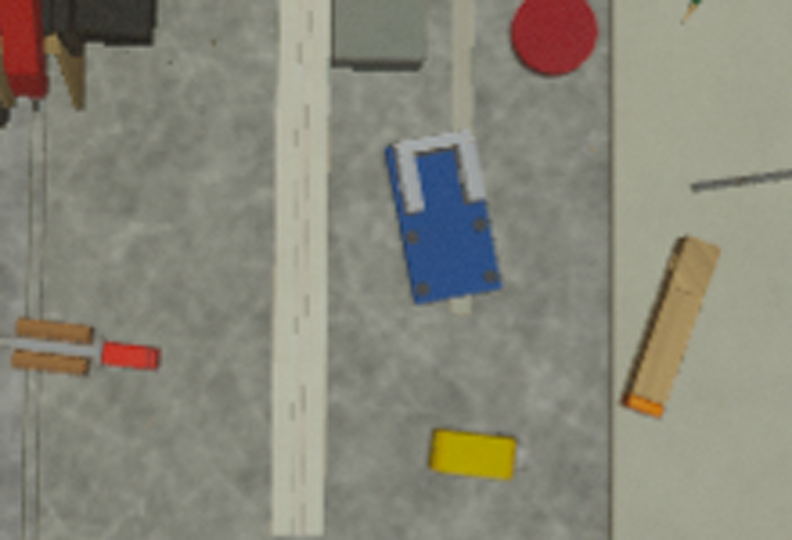

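View pics/sidec.png

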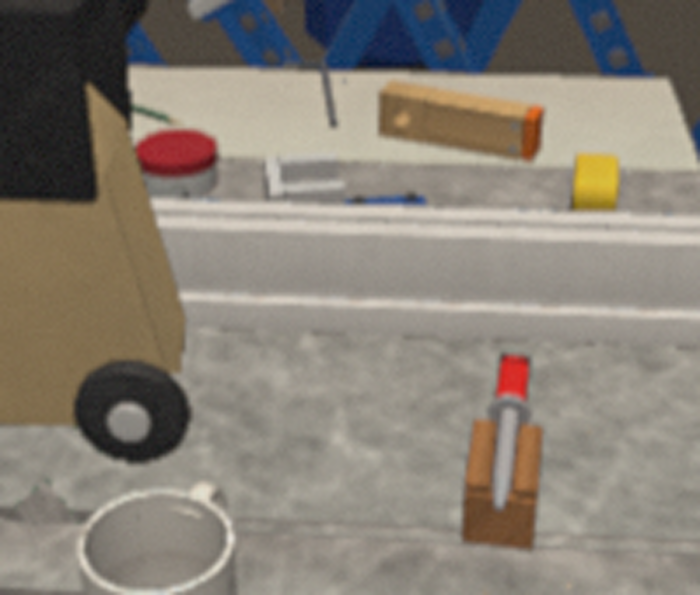

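View pics/top0.png

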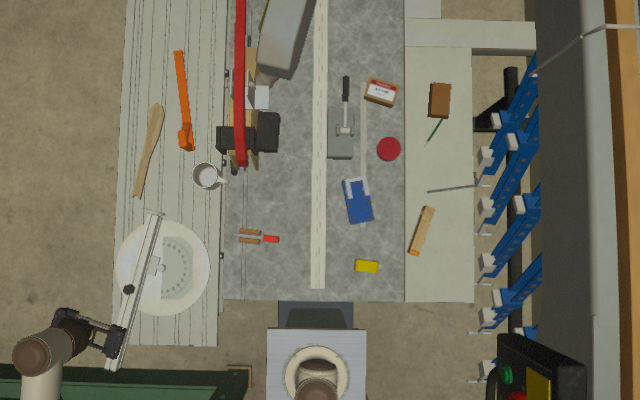

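Top view: bracket at about (200,357) with its open front towards the robot and yawed slightly left. The bar is at (228,420), orange end nearest the robot, and the pin is at (237,263) pointing left with its red handle on the right. The fence lies between them. The side view shows the pin in its rest, while the fence hides most of the bracket. Next I fit the known shapes to the colour masks.

```bash
cat > fit.py <<'E'
from h import *
from scipy.optimize import minimize
U=6
def box(x,y,z): return np.array([[a,b,c] for a in x for b in y for c in z],float)
def place(P,q,z0=0):
    c,s=np.cos(q[2]),np.sin(q[2]);return P@np.array([[c,s,0],[-s,c,0],[0,0,1]])+[q[0],q[1],z0]
def mask(c,im,f,roi,close=0):
    r0,r1,c0,c1=roi;h=cv2.cvtColor(cv2.resize(im[r0:r1,c0:c1],None,fx=U,fy=U,interpolation=cv2.INTER_CUBIC),cv2.COLOR_RGB2HSV).astype(int)
    m=f(h[...,0],h[...,1],h[...,2]).astype(np.uint8)
    m=cv2.morphologyEx(m,cv2.MORPH_OPEN,np.ones((5,5),np.uint8))
    if close:m=cv2.morphologyEx(m,cv2.MORPH_CLOSE,np.ones((close,close),np.uint8))
    n,l,st,_=cv2.connectedComponentsWithStats(m);return (l==1+np.argmax(st[1:,4])).astype(np.uint8)
def hull(c,P,roi,m,v):
    uv=np.array([proj(c,p) for p in P]);uv=((uv-[roi[0],roi[2]]+.5)*U-.5)[:,::-1]
    cv2.fillConvexPoly(m,np.round(cv2.convexHull(uv.astype(np.float32))*16).astype(np.int32),v,cv2.LINE_8,4)
def fit(views,q0):  # views: (cam,mask,roi,add,sub,z0)
    def cost(q):
        e=0
        for c,M,roi,add,sub in views:
            m=np.zeros_like(M)
            for P in add:hull(c,place(P,q),roi,m,1)
            for P in sub:hull(c,place(P,q),roi,m,0)
            e+=(m!=M).sum()/M.sum()
        return e
    best=None
    for dy in(-.1,0,.1):
        s=np.array([[0,0,0],[.012,0,0],[0,.012,0],[0,0,.15]])+np.array(q0)+[0,0,dy]
        r=minimize(cost,q0,method='Nelder-Mead',options=dict(initial_simplex=s,xatol=1e-4,fatol=1e-4))
        if best is None or r.fun<best.fun:best=r
    return best.x,best.fun
E
cat > b.py <<'E'
from fit import *
T=cv2.imread('pics/top0.png')[...,::-1];S=cv2.imread('pics/side0.png')[...,::-1]
def rep(n,r):print(n,np.round(r[0][:2],4),'yaw',round(np.degrees(r[0][2]),2),'err',round(r[1],3))
roi=(165,235,335,385);B=mask('top',T,lambda h,s,v:(h>100)&(h<125)&(s>100),roi,9)
cv2.imwrite('pics/mB.png',B*255)
base=box((-.105,.04),(-.04,.04),(0,.02))
chk=[box((-.025,.025),(.02,.034),(.02,.068)),box((-.025,.025),(-.034,-.02),(.02,.068)),box((.025,.039),(-.034,.034),(.02,.068))]
rep('bracket',fit([('top',B,roi,[base],chk)],[.585,-.125,.17]))
roi=(195,265,400,445);roi2=(135,170,330,392)
w=lambda h,s,v:(h>2)&(h<28)&(s>75)&(v>70)
M=mask('top',T,w,roi,9);M2=mask('side',S,w,roi2,9)
bar=box((-.08,.08),(-.016,.016),(0,.048))
a=('top',M,roi,[bar],[]);b=('side',M2,roi2,[bar],[])
for v in([a],[b],[a,b]):rep('bar',fit(v,[.475,-.327,-.25]))
roi=(225,248,255,290);roi2=(215,242,360,392)
w=lambda h,s,v:((h<6)|(h>172))&(s>130)&(v>90)
M=mask('top',T,w,roi);M2=mask('side',S,w,roi2)
hd=box((-.01,.01),(-.025,.025),(.034,.058))
a=('top',M,roi,[hd],[]);b=('side',M2,roi2,[hd],[]);
rep('handle',fit([a],[.445,.155,-.1]))
for p in([.5,.03,0],[.5,.02,0],[.5,.02,.05],[.5,.02,.08],[.5,0,.05],[.5,0,.08],[.5,0,.1]):print(p,proj('side',p).round(1),proj('top',p).round(1))
E
time python3 b.py
```

```text
Traceback (most recent call last):
  File "b.py", line 8, in <module>
    rep('bracket',fit([('top',B,roi,[base],chk)],[.585,-.125,.17]))
                  ~~~^^^^^^^^^^^^^^^^^^^^^^^^^^^^^^^^^^^^^^^^^^^^^
  File "fit.py", line 28, in fit
    r=minimize(cost,q0,method='Nelder-Mead',options=dict(initial_simplex=s,xatol=1e-4,fatol=1e-4))
  File "fit.py", line 22, in cost
    for P in sub:hull(c,place(P,q),roi,m,0)
                 ~~~~^^^^^^^^^^^^^^^^^^^^^^
  File "fit.py", line 14, in hull
    uv=np.array([proj(c,p) for p in P]);uv=((uv-[roi[0],roi[2]]+.5)*U-.5)[:,::-1]
                 ~~~~^^^^^
  File "h.py", line 5, in proj
    m=camera_model(c);p=np.asarray(m['R'])@np.asarray(X,float)+np.asarray(m['t'])
ValueError: time passes only in moves, steps and waits

real	0m2.492s
user	0m2.077s
sys	0m0.113s
```

```bash
sed -i "s/^def proj(c,X):/CM={c:camera_model(c) for c in('side','top')}\ndef proj(c,X):/; s/m=camera_model(c);/m=CM[c];/" h.py; time python3 b.py
```

```text
bracket [ 0.5995 -0.1214] yaw 11.02 err 0.141
bar [ 0.4709 -0.329 ] yaw -19.87 err 0.102
bar [ 0.4716 -0.3285] yaw -23.1 err 0.101
bar [ 0.4704 -0.3291] yaw -19.85 err 0.208
handle [0.4395 0.1467] yaw -3.66 err 0.218
[0.5, 0.03, 0] [217.6 350. ] [220.1 308.6]
[0.5, 0.02, 0] [215.5 350.1] [220.1 311.7]
[0.5, 0.02, 0.05] [199.6 350.6] [219.6 311.6]
[0.5, 0.02, 0.08] [189.6 351. ] [219.3 311.6]
[0.5, 0, 0.05] [195.7 350.8] [219.7 318. ]
[0.5, 0, 0.08] [185.8 351.1] [219.3 318.1]
[0.5, 0, 0.1] [179.1 351.3] [219.1 318.1]
real	0m0.759s
user	0m1.261s
sys	0m0.048s
```

```bash
cat >> fit.py <<'E'
def overlay(im,c,roi,Ps,q,M=None):
    r0,r1,c0,c1=roi;o=cv2.resize(im[r0:r1,c0:c1],None,fx=U,fy=U,interpolation=cv2.INTER_CUBIC)[...,::-1].copy()
    for P in Ps:
        m=np.zeros(o.shape[:2],np.uint8);hull(c,place(P,q),roi,m,1)
        cv2.drawContours(o,cv2.findContours(m,0,2)[0],-1,(0,255,0),1)
    if M is not None:cv2.drawContours(o,cv2.findContours(M,0,2)[0],-1,(255,0,255),1)
    return o
def sheet(ov,name):
    H=max(o.shape[0] for o in ov);cv2.imwrite(name,np.hstack([cv2.copyMakeBorder(o,0,H-o.shape[0],0,4,0) for o in ov]))
E
cat >> b.py <<'E'
r=fit([a],[.445,.155,-.1])[0]
roiB=(165,235,335,385);qB=[.5995,-.1214,np.radians(11.02)]
roib=(195,265,400,445)
w=lambda h,s,v:(h>2)&(h<28)&(s>75)&(v>70)
sheet([overlay(T,'top',roiB,[base]+chk,qB,B),overlay(T,'top',roi,[hd],r,M),overlay(S,'side',roi2,[hd],r,M2)],'pics/ov1.png')
E
python3 b.py >/dev/null
```

```text
(no output)
```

View pics/ov1.png

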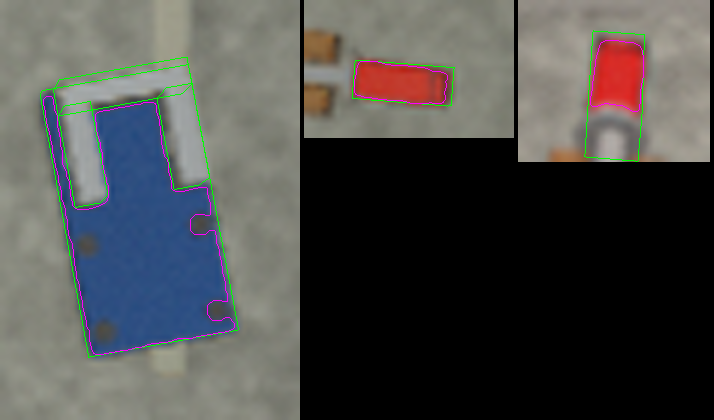

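The bracket and handle fits agree with the picture. Bracket: (0.600, -0.121), yaw 11°. Bar: (0.4705, -0.329), yaw -20°. Handle: (0.440, 0.147), yaw about -4°. I'll move to the bar first, crossing high over the fence.

Call:
arm_command(motion=[[87,33,33,0,0,0,0],[87,33,33,0,0,0,0],[87,33,33,0,0,0,0],[87,33,33,0,0,0,0],[87,33,33,0,0,0,0],[87,33,33,0,0,0,0],[87,33,33,0,0,0,0],[87,33,33,0,0,0,0]])

```text
time_s: 2.1
tcp_pos: [0.3614, 0.2623, 0.231]
ee_rot: [[0.953, -0.302, 0.001], [-0.302, -0.953, 0.001], [0.0, -0.001, -1.0]]
wrist_force: [1.3, -0.1, 0.9]
gripper_width: 1.002
gripper_force: 0.0
```

Call:
arm_command(motion=[[87,33,33,0,0,0,0],[87,33,33,0,0,0,0],[87,33,33,0,0,0,0],[87,33,33,0,0,0,0],[87,15,40,0,0,0,0],[87,15,40,0,0,0,0],[87,15,40,0,0,0,0],[87,15,40,0,0,0,0]])

```text
time_s: 2.9
tcp_pos: [0.4553, -0.0741, 0.2309]
ee_rot: [[0.953, -0.303, 0.001], [-0.303, -0.953, 0.0], [0.001, -0.0, -1.0]]
wrist_force: [0.0, 0.6, 0.1]
gripper_width: 0.997
gripper_force: 0.0
```

Call:
arm_command(motion=[[87,15,40,0,0,0,0],[87,15,40,0,0,0,0],[87,15,40,0,0,0,0],[87,15,40,0,0,0,0],[87,15,40,0,0,0,0],[87,0,0,0,0,0,0],[87,0,0,0,0,0,0]])

```text
time_s: 3.6
tcp_pos: [0.4659, -0.2866, 0.2301]
ee_rot: [[0.952, -0.305, -0.001], [-0.305, -0.952, 0.0], [-0.001, -0.0, -1.0]]
wrist_force: [-0.7, 0.2, -0.4]
gripper_width: 1.001
gripper_force: 0.0
```

```bash
cat > d.py <<'E'
import sys;from h import *
# usage: d.py x y z a : shift in tool axes (mm), then tool-z turn (rad) to heading a (deg) of tool x
s=sense();R=np.array(s['ee_rot']);p=np.array(s['tcp_pos']);v=list(map(float,sys.argv[1:5]))
a=np.degrees(np.arctan2(R[1,0],R[0,0]));tr=-np.radians((v[3]-a+180)%360-180)
print('t',s['time_s'],'tcp',p.round(4),'a',a.round(2),'tilt z',R[:,2].round(4),'w',round(s['gripper_width']*87,1),'F',s['wrist_force'].round(1),'q',s['joints'].round(0))
print('shift mm',(R.T@(np.array(v[:3])-p)*1000).round(1),'turn rad',round(tr,3))
E
python3 d.py .4705 -.329 .023 -20.5
```

```text
t 3.6 tcp [ 0.4659 -0.2866  0.2301] a -17.77 tilt z [-7.e-04  4.e-04 -1.e+00] w 87.1 F [-0.7  0.2 -0.4] q [-15.  14. -11.  -0. -65.  87.]
shift mm [ 17.5  39.  207.1] turn rad 0.048
```

Call:
arm_command(motion=[[87,17,39,0,0,0,0.048],[87,0,0,40,0,0,0],[87,0,0,40,0,0,0],[87,0,0,40,0,0,0],[87,0,0,30,0,0,0],[87,0,0,0,0,0,0],[87,0,0,0,0,0,0]])

```text
time_s: 4.3
tcp_pos: [0.4715, -0.3275, 0.0814]
ee_rot: [[0.938, -0.346, 0.0], [-0.346, -0.938, -0.001], [0.0, 0.001, -1.0]]
wrist_force: [0.4, -0.1, -0.4]
gripper_width: 1.004
gripper_force: 0.0
```

```bash
cat > c.py <<'E'
from fit import *
T=capture('top');S=capture('side')
cv2.imwrite('pics/t1.png',T[...,::-1]);cv2.imwrite('pics/s1.png',S[...,::-1])
bar=box((-.08,.08),(-.016,.016),(0,.048))
sheet([overlay(T,'top',(190,270,390,450),[bar],[.4705,-.329,np.radians(-20)]),overlay(S,'side',(110,180,320,392),[bar],[.4705,-.329,np.radians(-20)])],'pics/ov2.png')
E
python3 c.py; python3 d.py .4705 -.329 .023 -20.5
```

```text
t 4.4 tcp [ 0.4725 -0.3281  0.0829] a -20.29 tilt z [ 0.004  -0.0019 -1.    ] w 87.2 F [ 0.1 -0.1  0.1] q [-19.  26. -18.   0. -47.  88.]
shift mm [-1.8  1.5 59.9] turn rad 0.004
```

View pics/ov2.png

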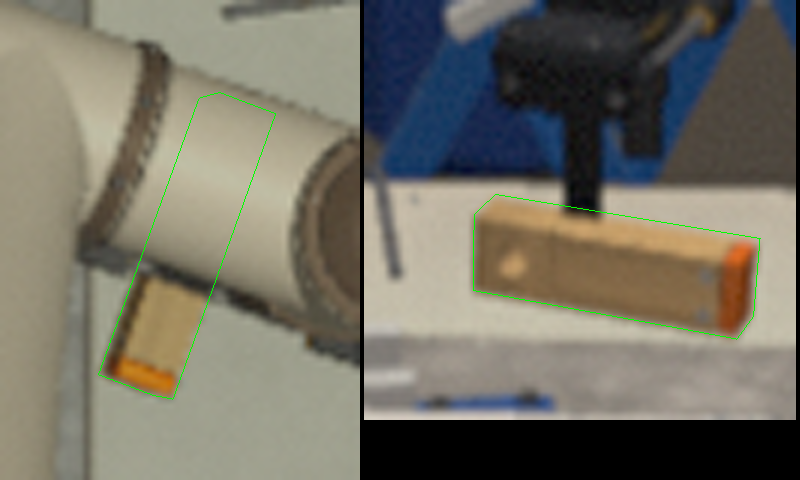

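The bar outline matches in both views and the finger stands over its middle. I'll lower and grip.

Call:
arm_command(motion=[[87,-1.5,1,30,0,0,0],[87,0,0,30,0,0,0],[20,0,0,0,0,0,0],[20,0,0,0,0,0,0],[20,0,0,0,0,0,0],[20,0,0,0,0,0,0],[20,0,0,0,0,0,0],[20,0,0,0,0,0,0]])

```text
time_s: 5.2
tcp_pos: [0.4693, -0.3286, 0.0213]
ee_rot: [[0.937, -0.348, 0.001], [-0.348, -0.937, -0.0], [0.001, -0.0, -1.0]]
wrist_force: [0.5, -0.1, -0.8]
gripper_width: 0.544
gripper_force: 0.0
```

Call:
arm_command(motion=[[20,0,0,0,0,0,0],[20,0,0,0,0,0,0],[20,0,0,0,0,0,0],[20,0,0,0,0,0,0]])

```text
time_s: 5.6
tcp_pos: [0.469, -0.3285, 0.0207]
ee_rot: [[0.937, -0.348, -0.0], [-0.348, -0.937, -0.0], [-0.0, 0.0, -1.0]]
wrist_force: [-0.6, 0.3, 0.8]
gripper_width: 0.367
gripper_force: 29.9
```

```bash
python3 d.py .4705 -.329 .15 -20.5
```

```text
t 5.6 tcp [ 0.469  -0.3285  0.0207] a -20.38 tilt z [-0.e+00 -1.e-04 -1.e+00] w 31.9 F [-0.6  0.3  0.8] q [-19.  30. -21.   0. -39.  88.]
shift mm [   1.6   -0.  -129.3] turn rad 0.002
```

Call:
arm_command(motion=[[20,0,0,-20,0,0,0],[20,0,0,-40,0,0,0],[20,0,0,-40,0,0,0],[20,0,0,-30,0,0,-0.137],[20,0,0,0,0,0,-0.137],[20,0,0,0,0,0,-0.137],[20,0,0,0,0,0,-0.137],[20,0,0,0,0,0,0]])

```text
time_s: 6.4
tcp_pos: [0.4684, -0.3281, 0.1498]
ee_rot: [[0.982, 0.19, -0.001], [0.19, -0.982, 0.001], [-0.001, -0.001, -1.0]]
wrist_force: [-0.5, 0.5, -1.2]
gripper_width: 0.368
gripper_force: 29.9
```

```bash
python3 d.py .5243 -.136 .11 11
```

```text
t 6.4 tcp [ 0.4684 -0.3281  0.1498] a 10.98 tilt z [-0.0013  0.001  -1.    ] w 32.0 F [-0.5  0.5 -1.2] q [-19.  21. -14.  -0. -55. 120.]
shift mm [  91.5 -177.9   39.9] turn rad -0.0
```

Call:
arm_command(motion=[[20,16,-31,0,0,0,0],[20,16,-31,0,0,0,0],[20,16,-31,0,0,0,0],[20,15,-30,0,0,0,0],[20,15,-30,0,0,0,0],[20,13,-25,20,0,0,0],[20,0,0,19,0,0,0],[20,0,0,0,0,0,0]])

```text
time_s: 7.2
tcp_pos: [0.522, -0.1353, 0.1086]
ee_rot: [[0.982, 0.189, -0.007], [0.189, -0.982, 0.001], [-0.007, -0.002, -1.0]]
wrist_force: [-0.9, -0.2, -2.9]
gripper_width: 0.363
gripper_force: 29.9
```

```bash
cat > c.py <<'E'
from fit import *
import sys
n,off=sys.argv[1],float(sys.argv[2])/1000
s=sense();p=s['tcp_pos'];R=s['ee_rot'];a=np.arctan2(R[1,0],R[0,0])
T=capture('top');S=capture('side')
cv2.imwrite(f'pics/t{n}.png',T[...,::-1]);cv2.imwrite(f'pics/s{n}.png',S[...,::-1])
zb=p[2]-.0207
q=[p[0]+off*np.cos(a),p[1]+off*np.sin(a),a]
bar=box((-.08,.08),(-.016,.016),(zb,zb+.048))
base=box((-.105,.04),(-.04,.04),(0,.02))
chk=[box((-.025,.025),(.02,.034),(.02,.068)),box((-.025,.025),(-.034,-.02),(.02,.068)),box((.025,.039),(-.034,.034),(.02,.068))]
qB=[.5995,-.1214,np.radians(11)]
def two(im,c,roi):
    global U
    o=overlay(im,c,roi,[base]+chk,qB)
    m=np.zeros(o.shape[:2],np.uint8);hull(c,place(bar,q),roi,m,1)
    cv2.drawContours(o,cv2.findContours(m,0,2)[0],-1,(0,255,255),1);return o
sheet([two(T,'top',(160,245,330,395)),two(S,'side',(120,195,290,355))],f'pics/ov{n}.png')
E
python3 c.py 3 1.6; python3 d.py .5243 -.136 .0407 11
```

```text
t 7.3 tcp [ 0.5241 -0.1365  0.1114] a 10.93 tilt z [-1.2e-03 -4.0e-04 -1.0e+00] w 31.6 F [-0.3 -0.2 -1.4] q [  3.  21. -20.   0. -49.  98.]
shift mm [ 0.4 -0.5 70.7] turn rad -0.001
```

View pics/ov3.png

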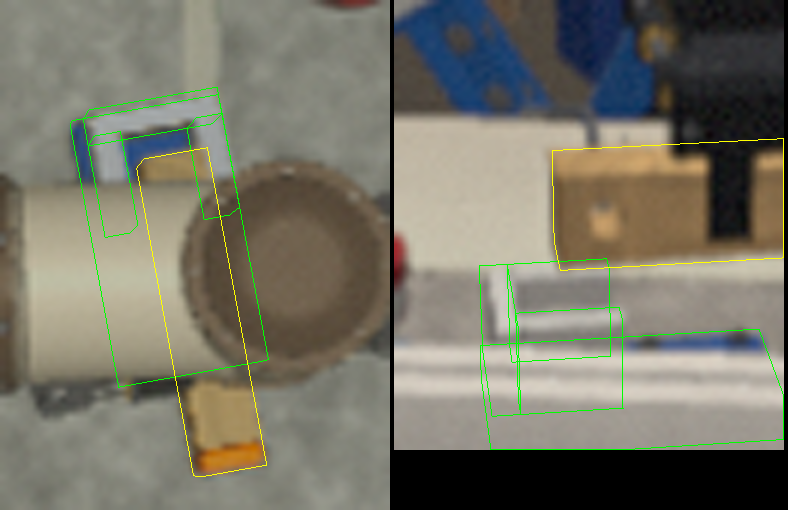

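Overlays agree to about a pixel. I'll lower gently and watch the force.

Call:
arm_command(motion=[[20,0.5,-0.5,15,0,0,0],[20,0,0,7,0,0,0],[20,0,0,5,0,0,0],[20,0,0,5,0,0,0],[20,0,0,0,0,0,0]])

```text
time_s: 7.8
tcp_pos: [0.5244, -0.136, 0.0792]
ee_rot: [[0.982, 0.19, -0.001], [0.19, -0.982, -0.0], [-0.001, -0.0, -1.0]]
wrist_force: [-0.3, -0.8, -1.9]
gripper_width: 0.365
gripper_force: 29.9
```

Call:
arm_command(motion=[[20,0,0,10,0,0,0],[20,0,0,10,0,0,0],[20,0,0,10,0,0,0],[20,0,0,5,0,0,0],[20,0,0,1,0,0,0],[20,0,0,0,0,0,0]])

```text
time_s: 8.4
tcp_pos: [0.5247, -0.1358, 0.0433]
ee_rot: [[0.982, 0.191, -0.0], [0.191, -0.982, -0.0], [-0.0, 0.0, -1.0]]
wrist_force: [-0.7, 0.0, -1.8]
gripper_width: 0.364
gripper_force: 29.9
```

Call:
arm_command(motion=[[20,8,0,0,0,0,0],[20,7,0,0,0,0,0],[20,2,0,0,0,0,0],[20,0,0,0,0,0,0]])

```text
time_s: 8.8
tcp_pos: [0.542, -0.1324, 0.0436]
ee_rot: [[0.982, 0.191, 0.001], [0.191, -0.982, 0.0], [0.001, 0.0, -1.0]]
wrist_force: [-0.2, -0.4, -2.5]
gripper_width: 0.365
gripper_force: 29.9
```

Call:
arm_command(motion=[[20,1,0,0,0,0,0],[20,1,0,0,0,0,0],[20,0,0,0,0,0,0]])

```text
time_s: 9.1
tcp_pos: [0.5422, -0.1323, 0.0434]
ee_rot: [[0.982, 0.191, -0.002], [0.191, -0.982, 0.0], [-0.002, -0.0, -1.0]]
wrist_force: [-3.9, -1.4, -0.2]
gripper_width: 0.362
gripper_force: 29.9
```

Call:
arm_command(motion=[[20,1,0,0,0,0,0],[20,1,0,0,0,0,0],[20,0,0,0,0,0,0]])

```text
time_s: 9.4
tcp_pos: [0.5422, -0.1322, 0.0431]
ee_rot: [[0.982, 0.19, -0.007], [0.19, -0.982, -0.0], [-0.006, -0.001, -1.0]]
wrist_force: [-7.1, -1.9, 2.5]
gripper_width: 0.368
gripper_force: 30.0
```

Wall contact was within 2 mm of prediction. I'll back off the excess and lower onto the base.

Call:
arm_command(motion=[[20,-2.5,0,0,0,0,0],[20,0,0,1,0,0,0],[20,0,0,1,0,0,0],[20,0,0,1,0,0,0],[20,0,0,0,0,0,0]])

```text
time_s: 9.9
tcp_pos: [0.5422, -0.1323, 0.0407]
ee_rot: [[0.982, 0.191, -0.002], [0.191, -0.982, -0.0], [-0.002, -0.0, -1.0]]
wrist_force: [-4.1, -1.3, 1.8]
gripper_width: 0.365
gripper_force: 30.0
```

Call:
arm_command(motion=[[20,0,0,1,0,0,0],[20,0,0,0,0,0,0],[20,0,0,0,0,0,0]])

```text
time_s: 10.2
tcp_pos: [0.5423, -0.1323, 0.0406]
ee_rot: [[0.982, 0.191, -0.001], [0.191, -0.982, -0.0], [-0.001, 0.0, -1.0]]
wrist_force: [-5.9, 0.6, 8.1]
gripper_width: 0.361
gripper_force: 30.0
```

Call:
arm_command(motion=[[70,0,0,0,0,0,0],[70,0,0,0,0,0,0],[70,0,0,0,0,0,0],[70,0,0,0,0,0,0],[70,0,0,-20,0,0,0],[70,0,0,-40,0,0,0],[70,0,0,-45,0,0,0],[70,0,0,-45,0,0,0]])

```text
time_s: 11.0
tcp_pos: [0.5429, -0.1322, 0.191]
ee_rot: [[0.982, 0.191, -0.0], [0.191, -0.982, -0.0], [-0.0, 0.0, -1.0]]
wrist_force: [0.4, 0.7, -0.5]
gripper_width: 0.798
gripper_force: 0.0
```

Call:
arm_command(motion=[[70,0,0,-20,0,0,0.14],[70,0,0,0,0,0,0.14],[70,0,0,0,0,0,0.14],[70,0,0,0,0,0,0.14],[70,0,0,0,0,0,0.14],[70,0,0,0,0,0,0.14],[70,0,0,0,0,0,0.14],[70,0,0,0,0,0,0.14]])

```text
time_s: 11.8
tcp_pos: [0.5431, -0.1321, 0.2095]
ee_rot: [[0.595, -0.804, 0.001], [-0.804, -0.595, 0.0], [0.0, -0.0, -1.0]]
wrist_force: [0.2, -0.1, 0.4]
gripper_width: 0.802
gripper_force: 0.0
```

Call:
arm_command(motion=[[70,0,0,0,0,0,0.14],[70,0,0,0,0,0,0.14],[70,0,0,0,0,0,0.14],[70,0,0,0,0,0,0.14],[70,0,0,0,0,0,0.14],[70,0,0,0,0,0,0],[70,0,0,0,0,0,0]])

```text
time_s: 12.5
tcp_pos: [0.543, -0.1322, 0.2095]
ee_rot: [[-0.054, -0.999, 0.0], [-0.999, 0.054, 0.0], [-0.0, -0.0, -1.0]]
wrist_force: [0.2, -0.5, -0.2]
gripper_width: 0.809
gripper_force: 0.0
```

```bash
python3 d.py .4395 .1467 .20 -94
```

```text
t 12.5 tcp [ 0.543  -0.1322  0.2095] a -93.09 tilt z [ 3.e-04  0.e+00 -1.e+00] w 70.4 F [ 0.2 -0.5 -0.2] q [  3.  17. -11.  -0. -63.  -6.]
shift mm [-272.9  118.4    9.5] turn rad 0.016
```

Call:
arm_command(motion=[[70,-39,17,0,0,0,0.016],[70,-39,17,0,0,0,0],[70,-39,17,0,0,0,0],[70,-39,17,0,0,0,0],[70,-39,17,0,0,0,0],[70,-39,17,20,0,0,0],[70,-39,17,40,0,0,0],[70,0,0,20,0,0,0]])

```text
time_s: 13.3
tcp_pos: [0.4439, 0.1456, 0.134]
ee_rot: [[-0.065, -0.998, -0.0], [-0.998, 0.065, 0.0], [-0.0, 0.001, -1.0]]
wrist_force: [-0.2, -0.8, -0.8]
gripper_width: 0.803
gripper_force: 0.0
```

```bash
cat > e.py <<'E'
from fit import *
T=capture('top');S=capture('side')
cv2.imwrite('pics/t4.png',T[...,::-1]);cv2.imwrite('pics/s4.png',S[...,::-1])
qB=[.5995,-.1214,np.radians(11)]
bar=box((-.135,.025),(-.016,.016),(.02,.068))
hd=box((-.01,.01),(-.025,.025),(.034,.058));col=box((-.014,.014),(.025,.03),(.032,.06));sh=box((-.006,.006),(.03,.1),(.04,.052))
qh=[.4395,.1467,np.radians(-3.7)]
for n in('pin_handle','pin_collar','stop_center','stop_hole'):
  for c in('top','side'):print(n,c,[(np.round(d['location'],1).tolist(),round(d['p'],2)) for d in find_in(n,c)[:2]])
print('model handle top',proj('side',[*qh[:2],.058]))
sheet([overlay(T,'top',(165,255,335,395),[bar],qB),overlay(S,'side',(190,275,340,405),[hd,col,sh],qh)],'pics/ov4.png')
E
python3 e.py; python3 d.py .4395 .1467 .042 -94
```

```text
pin_handle top []
pin_handle side [([236.0, 375.3], 0.53), ([291.6, 276.8], 0.28)]
pin_collar top []
pin_collar side [([240.9, 375.8], 0.85)]
stop_center top [([204.0, 358.3], 0.71)]
stop_center side [([171.2, 325.9], 0.59)]
stop_hole top [([209.4, 360.2], 0.64)]
stop_hole side [([169.8, 326.1], 0.54)]
model handle top [226.06747846 375.99315586]
t 13.8 tcp [0.4461 0.1425 0.1362] a -94.24 tilt z [ 0.0016  0.0012 -1.    ] w 69.9 F [ 0.7 -0.5  0.1] q [ 38.  12. -29.   0. -49. -42.]
shift mm [-3.6  7.  94.2] turn rad -0.004
```

View pics/ov4.png

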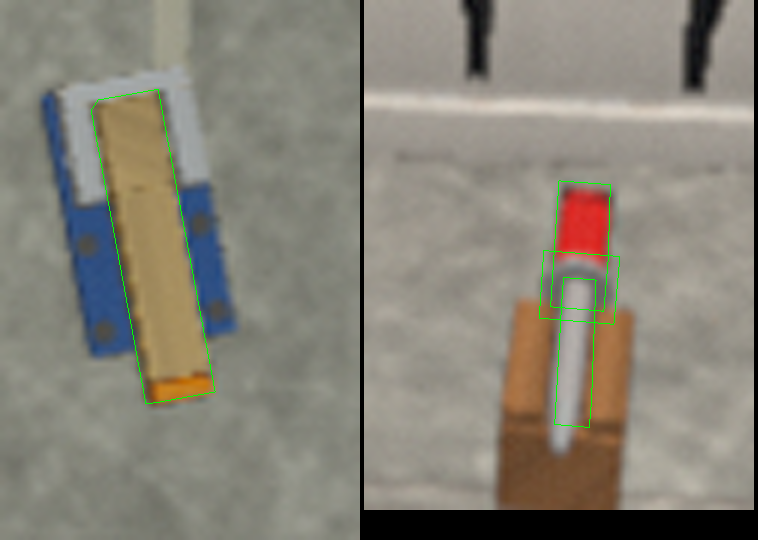

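The bar sits properly against the end wall. The pin's yaw is nearer -6.5°, so I'll adjust the heading and go down to the handle.

Call:
arm_command(motion=[[70,-3.5,7,30,0,0,0.04],[70,0,0,30,0,0,0],[70,0,0,25,0,0,0],[70,0,0,16,0,0,0],[70,0,0,0,0,0,0],[70,0,0,0,0,0,0]])

```text
time_s: 14.4
tcp_pos: [0.4393, 0.1468, 0.0348]
ee_rot: [[-0.113, -0.994, 0.001], [-0.994, 0.113, 0.0], [-0.0, -0.001, -1.0]]
wrist_force: [0.2, 0.4, 0.3]
gripper_width: 0.802
gripper_force: 0.0
```

```bash
python3 d.py .4395 .1467 .035 -96.5
```

```text
t 14.4 tcp [0.4393 0.1468 0.0348] a -96.48 tilt z [ 7.e-04  2.e-04 -1.e+00] w 69.8 F [0.2 0.4 0.3] q [ 39.  21. -36.   0. -33. -45.]
shift mm [ 0.1 -0.2 -0.2] turn rad 0.0
```

Call:
arm_command(motion=[[8,0,0,0,0,0,0],[8,0,0,0,0,0,0],[8,0,0,0,0,0,0],[8,0,0,0,0,0,0],[8,0,0,0,0,0,0],[8,0,0,0,0,0,0],[8,0,0,0,0,0,0],[8,0,0,0,0,0,0]])

```text
time_s: 15.2
tcp_pos: [0.4387, 0.1467, 0.0343]
ee_rot: [[-0.113, -0.994, -0.0], [-0.994, 0.113, -0.0], [0.0, 0.0, -1.0]]
wrist_force: [0.0, -1.0, 0.9]
gripper_width: 0.227
gripper_force: 30.0
```

Call:
arm_command(motion=[[8,0,0,0,0,0,0],[8,0,0,0,0,0,0],[8,0,0,-10,0,0,0],[8,0,0,-25,0,0,0],[8,0,0,-40,0,0,0],[8,0,0,-40,0,0,0],[8,0,0,-40,0,0,0],[8,0,0,-20,0,0,0]])

```text
time_s: 16.0
tcp_pos: [0.4398, 0.1473, 0.2138]
ee_rot: [[-0.112, -0.994, 0.006], [-0.994, 0.112, 0.004], [-0.004, -0.005, -1.0]]
wrist_force: [-0.0, -0.5, -1.2]
gripper_width: 0.227
gripper_force: 30.0
```

```bash
cat > f.py <<'E'
from fit import *
import sys
n=sys.argv[1]
s=sense();p=s['tcp_pos'];R=s['ee_rot'];a=np.arctan2(R[1,0],R[0,0])+np.pi/2
S=capture('side');cv2.imwrite(f'pics/s{n}.png',S[...,::-1])
g=np.array([.0003,0]);q=[p[0],p[1],a];z=p[2]+.0112
hd=box((-.01,.01),(-.025,.025),(z-.012,z+.012));sh=box((-.006,.006),(.03,.1),(z-.006,z+.006))
col=box((-.014,.014),(.025,.03),(z-.014,z+.014));tip=box((-.0025,.0025),(.1,.12),(z-.0025,z+.0025))
u=proj('side',[*q[:2],z]).astype(int);roi=(max(u[0]-45,0),u[0]+45,u[1]-60,u[1]+60)
sheet([overlay(S,'side',roi,[hd,sh,col,tip],q)],f'pics/ov{n}.png')
E
python3 f.py 5;python3 d.py .4395 .1467 .035 -96.5
```

```text
t 16.05 tcp [0.441  0.1478 0.2159] a -96.41 tilt z [ 0.0097  0.0054 -0.9999] w 19.2 F [1.8 1.  0.9] q [ 39.   7. -23.   0. -60. -45.]
shift mm [  2.4   3.  180.8] turn rad 0.002
```

View pics/ov5.png

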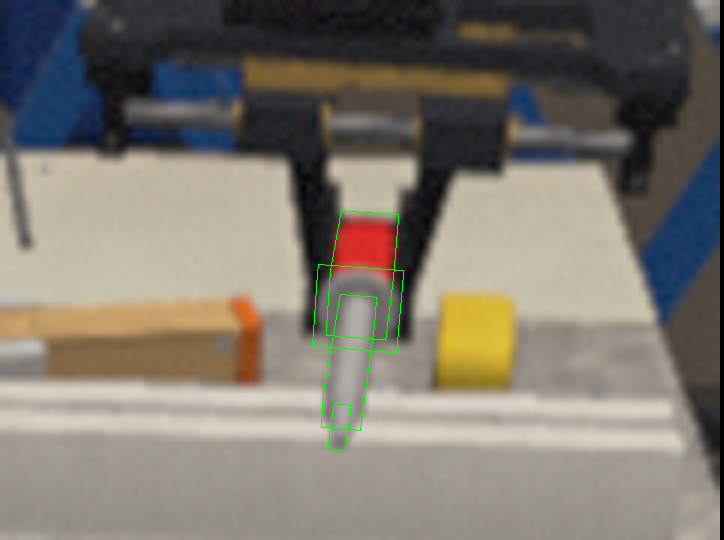

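The pin is held square and matches its model. I'll turn to the bracket heading and carry it high over to the right of the bracket.

Call:
arm_command(motion=[[8,0,0,0,0,0,-0.1],[8,0,0,0,0,0,-0.1],[8,0,0,0,0,0,-0.104],[8,0,0,0,0,0,0],[8,0,0,0,0,0,0]])

```text
time_s: 16.55
tcp_pos: [0.4384, 0.1465, 0.2091]
ee_rot: [[0.188, -0.982, -0.001], [-0.982, -0.188, -0.0], [0.0, 0.001, -1.0]]
wrist_force: [-1.0, 0.2, -0.5]
gripper_width: 0.228
gripper_force: 30.0
```

```bash
python3 d.py .6329 -.2971 .15 -79
```

```text
t 16.55 tcp [0.4384 0.1465 0.2091] a -79.18 tilt z [-5.e-04 -3.e-04 -1.e+00] w 19.9 F [-1.   0.2 -0.5] q [ 39.   7. -23.  -0. -60. -28.]
shift mm [ 472.2 -107.8   59.2] turn rad -0.003
```

Call:
arm_command(motion=[[8,39,-9,0,0,0,0],[8,39,-9,0,0,0,0],[8,39,-9,0,0,0,0],[8,39,-9,0,0,0,0],[8,39,-9,0,0,0,0],[8,39,-9,0,0,0,0],[8,39,-9,0,0,0,0],[8,39,-9,0,0,0,0]])

```text
time_s: 17.35
tcp_pos: [0.569, -0.1476, 0.209]
ee_rot: [[0.188, -0.982, -0.0], [-0.982, -0.188, 0.0], [-0.0, 0.0, -1.0]]
wrist_force: [1.0, 0.6, -0.5]
gripper_width: 0.229
gripper_force: 30.0
```

Call:
arm_command(motion=[[8,39,-9,0,0,0,0],[8,39,-9,0,0,0,0],[8,39,-9,0,0,0,0],[8,39,-9,0,0,0,0],[8,0,0,30,0,0,0],[8,0,0,30,0,0,0],[8,0,0,0,0,0,0],[8,0,0,0,0,0,0]])

```text
time_s: 18.15
tcp_pos: [0.6336, -0.2924, 0.1491]
ee_rot: [[0.189, -0.982, -0.001], [-0.982, -0.189, -0.001], [0.0, 0.001, -1.0]]
wrist_force: [0.3, 0.7, -0.3]
gripper_width: 0.227
gripper_force: 30.0
```

```bash
python3 d.py .6329 -.2971 .0323 -79
```

```text
t 18.15 tcp [ 0.6336 -0.2924  0.1491] a -79.08 tilt z [-1.4e-03 -5.0e-04 -1.0e+00] w 19.8 F [ 0.3  0.7 -0.3] q [-12.  32.   6.   0. -63.  22.]
shift mm [  4.4   1.4 116.9] turn rad -0.001
```

Call:
arm_command(motion=[[8,4,1.5,30,0,0,0],[8,0,0,30,0,0,0],[8,0,0,30,0,0,0],[8,0,0,20,0,0,0],[8,0,0,7,0,0,0],[8,0,0,0,0,0,0],[8,0,0,0,0,0,0]])

```text
time_s: 18.85
tcp_pos: [0.6346, -0.2968, 0.0348]
ee_rot: [[0.19, -0.982, 0.004], [-0.982, -0.191, -0.002], [0.002, -0.004, -1.0]]
wrist_force: [0.2, 0.4, -0.3]
gripper_width: 0.227
gripper_force: 30.0
```

```bash
python3 d.py .6329 -.2971 .0323 -79; python3 - <<'E'
from fit import *
T=capture('top');cv2.imwrite('pics/t6.png',T[...,::-1])
s=sense();p=s['tcp_pos'];R=s['ee_rot'];a=np.arctan2(R[1,0],R[0,0])+np.pi/2;z=.044
sh=box((-.006,.006),(.03,.1),(z-.006,z+.006));tip=box((-.0025,.0025),(.1,.12),(z-.0025,z+.0025))
hd=box((-.01,.01),(-.025,.025),(z-.012,z+.012))
sheet([overlay(T,'top',(160,250,330,450),[hd,sh,tip],[p[0],p[1],a])],'pics/ov6.png')
E
```

```text
t 18.85 tcp [ 0.6346 -0.2968  0.0348] a -79.02 tilt z [ 0.0039 -0.0015 -1.    ] w 19.7 F [ 0.2  0.4 -0.3] q [-12.  39.  -0.   0. -50.  23.]
shift mm [-0.1  1.7  2.5] turn rad -0.0
```

View pics/ov6.png

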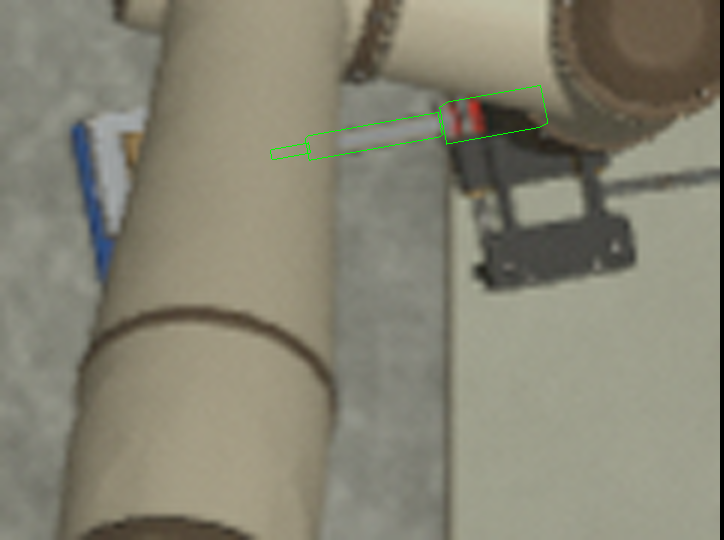

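The shaft lies along its model in the top view, so the camera and robot frames agree there. I'll let it settle and check.

Call:
arm_command(motion=[[8,0,0,0,0,0,0],[8,0,0,0,0,0,0]])

```text
time_s: 19.1
tcp_pos: [0.6335, -0.2967, 0.0336]
ee_rot: [[0.19, -0.982, 0.002], [-0.982, -0.19, -0.001], [0.001, -0.002, -1.0]]
wrist_force: [-0.1, -0.1, -0.6]
gripper_width: 0.227
gripper_force: 30.0
```

```bash
python3 d.py .6333 -.2971 .0323 -79
```

```text
t 19.1 tcp [ 0.6335 -0.2967  0.0336] a -79.06 tilt z [ 2.e-03 -5.e-04 -1.e+00] w 19.8 F [-0.1 -0.1 -0.6] q [-12.  39.  -1.   0. -50.  23.]
shift mm [0.4 0.3 1.3] turn rad -0.001
```

Call:
arm_command(motion=[[8,-10,0,0.5,0,0,0],[8,-8,0,0,0,0,0],[8,-4,0,0,0,0,0],[8,-4,0,0,0,0,0],[8,-4,0,0,0,0,0],[8,-4,0,0,0,0,0],[8,0,0,0,0,0,0]])

```text
time_s: 19.8
tcp_pos: [0.6264, -0.2626, 0.0318]
ee_rot: [[0.19, -0.982, -0.0], [-0.982, -0.19, 0.0], [-0.0, 0.0, -1.0]]
wrist_force: [-0.0, -0.4, 0.1]
gripper_width: 0.23
gripper_force: 30.0
```

```bash
python3 d.py .6333 -.2971 .0323 -79
```

```text
t 19.8 tcp [ 0.6264 -0.2626  0.0318] a -79.03 tilt z [-2.e-04  1.e-04 -1.e+00] w 20.0 F [-0.  -0.4  0.1] q [ -9.  37.  -4.  -0. -49.  20.]
shift mm [35.2 -0.2 -0.5] turn rad -0.0
```

Call:
arm_command(motion=[[8,-4,0,-0.4,0,0,0],[8,-4,0,0,0,0,0],[8,-4,0,0,0,0,0],[8,-4,0,0,0,0,0],[8,0,0,0,0,0,0]])

```text
time_s: 20.3
tcp_pos: [0.6233, -0.2468, 0.0322]
ee_rot: [[0.19, -0.982, -0.0], [-0.982, -0.19, 0.0], [-0.0, 0.0, -1.0]]
wrist_force: [0.3, 0.5, -0.8]
gripper_width: 0.225
gripper_force: 30.0
```

Call:
arm_command(motion=[[8,-3,0,0,0,0,0],[8,-3,0,0,0,0,0],[8,-3,0,0,0,0,0],[8,-3,0,0,0,0,0],[8,0,0,0,0,0,0]])

```text
time_s: 20.8
tcp_pos: [0.6211, -0.2352, 0.0322]
ee_rot: [[0.19, -0.982, -0.0], [-0.982, -0.19, 0.0], [-0.0, 0.0, -1.0]]
wrist_force: [-0.6, -0.5, -0.6]
gripper_width: 0.229
gripper_force: 30.0
```

Call:
arm_command(motion=[[8,-4,0,0,0,0,0],[8,-4,0,0,0,0,0],[8,-4,0,0,0,0,0],[8,-4,0,0,0,0,0],[8,-4,0,0,0,0,0],[8,0,0,0,0,0,0]])

```text
time_s: 21.4
tcp_pos: [0.6172, -0.2154, 0.0322]
ee_rot: [[0.191, -0.982, -0.0], [-0.982, -0.191, 0.0], [-0.0, 0.0, -1.0]]
wrist_force: [0.7, -0.1, -1.3]
gripper_width: 0.226
gripper_force: 30.0
```

Call:
arm_command(motion=[[8,-4,0,0,0,0,0],[8,-4,0,0,0,0,0],[8,-4,0,0,0,0,0],[8,-4,0,0,0,0,0],[8,-4,0,0,0,0,0],[8,0,0,0,0,0,0]])

```text
time_s: 22.0
tcp_pos: [0.6134, -0.1958, 0.0322]
ee_rot: [[0.19, -0.982, -0.0], [-0.982, -0.19, 0.0], [-0.0, 0.0, -1.0]]
wrist_force: [-0.5, -0.9, -0.5]
gripper_width: 0.227
gripper_force: 30.0
```

About 12 mm to go; I'll close in until the collar makes contact.

Call:
arm_command(motion=[[8,-3,0,0,0,0,0],[8,-3,0,0,0,0,0],[8,-2,0,0,0,0,0],[8,-1,0,0,0,0,0],[8,0,0,0,0,0,0]])

```text
time_s: 22.5
tcp_pos: [0.6118, -0.1874, 0.0322]
ee_rot: [[0.19, -0.982, 0.0], [-0.982, -0.19, -0.0], [0.0, -0.0, -1.0]]
wrist_force: [-0.3, -0.0, -1.0]
gripper_width: 0.23
gripper_force: 30.0
```

Call:
arm_command(motion=[[8,-1,0,0,0,0,0],[8,-1,0,0,0,0,0],[8,-1,0,0,0,0,0],[8,0,0,0,0,0,0]])

```text
time_s: 22.9
tcp_pos: [0.6112, -0.1845, 0.0322]
ee_rot: [[0.19, -0.982, -0.0], [-0.982, -0.19, 0.0], [-0.0, 0.0, -1.0]]
wrist_force: [-0.0, -0.4, -1.3]
gripper_width: 0.227
gripper_force: 30.0
```

Call:
arm_command(motion=[[8,-1,0,0,0,0,0],[8,-1,0,0,0,0,0],[8,0,0,0,0,0,0]])

```text
time_s: 23.2
tcp_pos: [0.6112, -0.1838, 0.0322]
ee_rot: [[0.19, -0.982, 0.001], [-0.982, -0.19, -0.001], [0.002, -0.0, -1.0]]
wrist_force: [0.7, -5.4, -2.5]
gripper_width: 0.226
gripper_force: 30.0
```

Collar contact came where expected (5 N). I'll press lightly, lower a little onto the hole's floor and release.

Call:
arm_command(motion=[[8,-1,0,0,0,0,0],[8,0,0,1,0,0,0],[8,0,0,0,0,0,0],[45,0,0,0,0,0,0],[45,0,0,0,0,0,0],[45,0,0,0,0,0,0],[45,0,0,0,0,0,0]])

```text
time_s: 23.9
tcp_pos: [0.6107, -0.1812, 0.0312]
ee_rot: [[0.19, -0.982, -0.0], [-0.982, -0.19, 0.0], [-0.0, -0.0, -1.0]]
wrist_force: [-0.3, -0.6, -0.5]
gripper_width: 0.48
gripper_force: 0.0
```

Call:
arm_command(motion=[[45,0,0,-10,0,0,0],[45,0,0,-30,0,0,0],[45,0,0,-40,0,0,0],[45,0,0,-40,0,0,0],[45,45,0,0,0,0,0],[45,45,0,0,0,0,0],[45,45,0,0,0,0,0],[45,0,0,0,0,0,0]])

```text
time_s: 24.7
tcp_pos: [0.6364, -0.319, 0.1513]
ee_rot: [[0.185, -0.983, 0.001], [-0.983, -0.185, -0.001], [0.001, -0.001, -1.0]]
wrist_force: [-0.0, 0.1, -1.3]
gripper_width: 0.519
gripper_force: 0.0
```

Call:
arm_command(motion=[[45,0,40,-20,0,0,0],[45,0,40,-20,0,0,0],[45,0,40,0,0,0,0],[45,0,40,0,0,0,0],[45,0,40,0,0,0,0],[45,0,0,0,0,0,0],[45,0,0,0,0,0,0]])

```text
time_s: 25.4
tcp_pos: [0.4397, -0.3521, 0.1924]
ee_rot: [[0.189, -0.982, 0.002], [-0.982, -0.189, -0.001], [0.001, -0.002, -1.0]]
wrist_force: [1.0, -0.4, 0.9]
gripper_width: 0.515
gripper_force: 0.0
```

```bash
python3 - <<'E'
from fit import *
T=capture('top');S=capture('side')
z=.043;q=[.5992,-.1214,np.radians(11)]
hd=box((-.01,.01),(-.089,-.039),(z-.012,z+.012));tip=box((-.006,.006),(.034,.056),(z-.006,z+.006));bar=box((-.135,.025),(-.016,.016),(.02,.068))
sheet([overlay(T,'top',(165,235,335,400),[hd,tip,bar],q),overlay(S,'side',(140,195,290,355),[tip],q)],'pics/ov7.png')
E
python3 d.py .6 -.2 .2 -79
```

```text
t 25.5 tcp [ 0.441  -0.3519  0.1918] a -79.01 tilt z [ 1.3e-03 -6.0e-04 -1.0e+00] w 44.8 F [ 0.5  0.3 -0.6] q [-22.  18. -12.   0. -60.  33.]
shift mm [-118.8 -185.1   -8.1] turn rad -0.0
```

View pics/ov7.png

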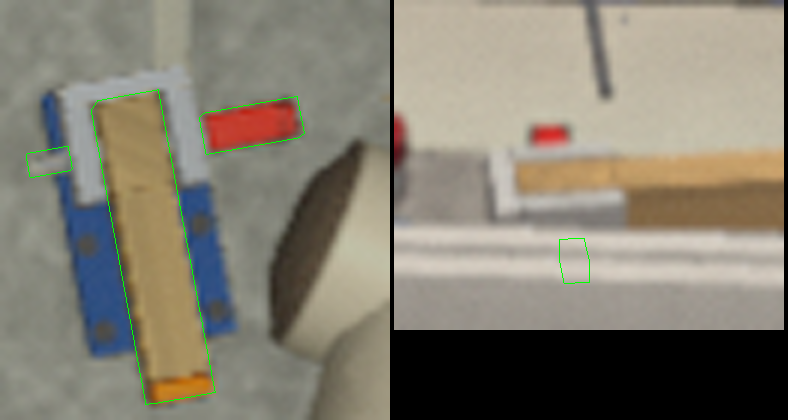

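The pin's handle at (105–150, 205–300 in the crop) and its tip at (160, 45) both match the fully-home model. The bar is against the end wall and the robot is clear, so I'll hand in.

```bash
python3 -c "
from station import finish_job;print(finish_job())"
```

```text
the job is handed in; nothing more can be done
None
```

The stop arm is in its bracket and the pin is through both cheeks with its collar against the right-hand one. The last pictures matched that, and I handed the job in at about 25.5 s with the robot clear; no verdict came back.

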